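# Set the macro rail six clicks out and fire the shutter

## Task

Set the camera's focus rail for the next shot of the miniature: wind the ribbed knob gently anticlockwise (seen from above) until it meets its stop, then turn it clockwise exactly six clicks, without going past the sixth. Let go of the knob, then press the button on the remote release fully down and let it come up again. The rail only stands on its rubber feet: do not shift or twist it, and leave the paint jar, the ruin and the figure alone.

Things in the scene. Friction and masses are not known exactly. Their poses are not given: they have to be found in the camera images.
- rail: Focus rail: aluminium plate 220 x 80 mm, top 18 mm high, loose on four rubber feet, 1.8 kg with its camera; it slides at about 10 N sideways and swivels at about 0.8 N m, at less when both act. Origin on the table; plate from x = -100 to 120 mm; x points along the rail from knob to lens, z up. A grey gear housing 60 x 60 mm, 70 mm high, stands at x = -60 mm and carries the knob.
- knob_grip (a point): Point on the knob's upright axis, fixed to the rail (does not turn), 96 mm above the table. The knob: round, black, ribbed, 40 mm across, from 74 to 104 mm above the table, no pointer. It clicks every 20 to 30 degrees: leaving a notch takes about 0.2 N m, which fades to nothing half-way, where it snaps into the next notch. Anticlockwise it ends at a hard stop in notch 0.
- rail_ref (a point): Point fixed to the rail at its x = 50 mm, 70 mm above the table: where camera_mark lies when the knob is at its stop. Axes as the rail's. The knob starts 2 to 5 clicks clockwise of the stop, resting in a notch; winding may take several grasps.
- camera_mark (a point): Centre of the black camera body (36 x 105 mm, top 103 mm above the table; lens reaches 68 mm forward), on a carriage that the knob drives along the rail's x: 0.3 mm forward for each click clockwise.
- rail_front (a point): A point fixed to the rail's front end block, x = +110 mm, 38 mm above the table.
- shutter_top (a point): Centre of the top of the round grey button, 22 mm across, on its black collar (38 mm across, 30 mm above the table), 39 mm above the table, on the remote release: a grey plastic box 100 x 46 x 18 mm fixed to the table. z up.
- shutter (a joint): Travel of that button: 0 = up, 0.005 m = fully down; it springs back and takes about 4 N.
- paint_jar_mid (a point): Centre of a small paint jar 44 mm across and 60 mm high, bystander.
- figure_mid (a point): Middle of the miniature figure, 36 mm base and 59 mm high, standing before the lens, bystander.
- ruin_mid (a point): Middle of a scenery piece, a grey ruined wall corner on a 100 x 90 mm plate, 91 mm high, bystander.

How it is judged:
By the outcome, as a careful person would: the job done as asked, in the order asked, and still so for the second after the job is handed in, with the robot touching nothing.
It also fails if it takes over 69 s, if anything falls off the work surface, if the arm or the gripper's body presses on something with over 40 N, if the wrist force passes 120 N, or if a joint passes its speed limit or range.

## Robot

A 6-joint arm with a two-finger parallel gripper is mounted at the origin on the work surface. World frame = base frame: x ahead of the robot, y to its left, z up, the work surface at z = 0. Lengths are in m, angles in rad, forces in N, time in s.
With the tool pointing down it reaches from about 0.225 to 0.875 m from the base axis. Payload 3.4 kg.
Tool frame: the origin (TCP) lies midway between the tips of the shut fingers; the grasp point (between the pads) lies 19 mm behind it (manip.grasp_offset is the distance from the TCP to the grasp point, in m); x points along the fingers, y is the direction in which the jaws open and shut, and the axes are right-handed (so a half turn about x gives the same grasp; the last joint's range is limited). The gripper opens to 85 mm and grips with 20 to 120 N. Pads are 22 mm wide; open, the fingers measure 114 mm over their backs; the gripper's body (76 mm by 85 mm) begins 54 mm behind the grasp point. The pads swing forward as they close: fully open they stand 13 mm farther back than shut.
Start: joints at [1.095, 0.276, 1.505, -0, 1.361, -0.121], TCP at [0.2, 0.539, 0.195] pointing down, gripper open.
Joint ranges: [-2.89, 2.89], [-0.75, 2.08], [0.22, 2.7], [-1.18, 4.32], [0.11, 2.71], [-2.7, 2.7]. Speed limits (rad/s): [2.57, 2.57, 3.14, 3.14, 3.14, 3.14].

## Interface

Orientations are given as a unit quaternion [w, x, y, z].
In Python, from rig import manip gives the robot as it stands.
- The arm moves only by the shell command python3 -m creep 'ROWS' [OPENING] [FORCE]. ROWS is a JSON object of lists of equal length, an entry for each row: "delta_pos": the shift along the tool's x, y, z in cm, a list of three; "dr": the turn, a rotation vector about the tool's x, y, z in rad, a list of three. In form: {"delta_pos": [[dx, dy, dz], ...], "dr": [[rx, ry, rz], ...]}. A call has 1 to 10 rows; each row is the pose to reach, as a shift and turn from the pose commanded when the call began, along the tool's axes at that moment; what a row does not reach only later rows make up. A row lasts 1/10 s, in which the tool goes at most 50 mm and 8.59 degrees, less where a joint would pass 70% of its speed; a pose out of reach is approached as far as the arm can. A call with a gripper value outside its range is refused whole. OPENING is the opening, from -1 (shut) to 1 (fully open), set as the call begins (- or left out, the last holds). The fingers move at their own pace and stop on an object; FORCE is the grip in N (left out, the last holds). Time passes only in rows, so rows that repeat a pose let the fingers close. It gives the time, the measured TCP pose, the force and the opening at its end, in the units of the state.
- manip.get_state(): the state, without advancing time (a new reading comes with each control period).
- manip.get_image(name): name is "scene" or "top" or "wrist"; returns a dict with "pixels" (480x640x3 uint8, blue, green, red), "depth" (480x640 float32, m along the optical axis (not along the pixel's ray), 0 where there is no reading), "intrinsics" (3x3 intrinsics, pixels), "rvec" (rotation vector, rad) and "tvec" (3), from world to camera coordinates, as OpenCV has them. Camera axes: x right, y down, z forward; pixel columns grow to the right and rows downward; lengths in m; the calibration is good to about 2 mm. A picture is of the moment at which its call begins.
- manip.sign_off(): hands the job in, once; it reports no verdict.
The state is a dict: "clock": time; "qpos": joint angles; "qd": joint speeds; "effort": joint torques, N m; "position": TCP position; "ee_rot": TCP orientation; "contact_force": force on the tool from outside, world axes, zero at the start; "moment": the same for the moment, N m; "width": finger opening in m.
Only numpy, scipy, OpenCV 4.12 (cv2) and the standard library are available. Lean on these libraries where they do the work, as an engineer would, in place of code of your own. Each camera call takes 0.05 s, during which the arm holds its last target. There are 200 camera calls.

## Working session

There is one attempt and no reset: what is moved stays moved. The work goes in short steps, Python scripts to look and compute and a shell command to move; the robot and the scene stay as the last step left them, time stands still between calls to the robot, and variables do not carry over. Pictures are saved under pics/ and viewed, about 8 in all and at most 12, crops included, and the job is handed in when it is done.

```bash
mkdir -p pics; ls; cat > h.py <<'E'
import numpy as np, cv2
from rig import manip
from scipy.spatial.transform import Rotation as R
def cloud(im):
    K=im["intrinsics"];d=im["depth"];v,u=np.mgrid[:480,:640]
    P=np.stack([(u-K[0,2])/K[0,0]*d,(v-K[1,2])/K[1,1]*d,d],-1)
    Rm=cv2.Rodrigues(np.array(im["rvec"],float))[0]
    return (P-np.array(im["tvec"]).ravel())@Rm
E
python3 - <<'E'
from h import *
for n in("scene","top"):
    im=manip.get_image(n); cv2.imwrite(f"pics/{n}0.png",im["pixels"]); np.savez(f"{n}0.npz",**im)
    print(n,np.array(im["intrinsics"]).tolist(),np.ravel(im["rvec"]),np.ravel(im["tvec"]))
print(manip.get_state())
E
```

```text
pics
scene [[502.14910956258757, 0.0, 323.1530444503012], [0.0, 502.14910956258757, 239.93068212236403], [0.0, 0.0, 1.0]] [ 1.78877688  2.05524904 -0.6023187 ] [ 0.12649766 -0.4414695   1.27911461]
top [[593.5553785565573, 0.0, 327.67456579371753], [0.0, 593.5553785565573, 240.00485219284758], [0.0, 0.0, 1.0]] [ 2.17534565 -2.11886941  0.16455997] [-0.04179612  0.57633893  1.31007317]
{'clock': 0.1, 'qpos': array([ 1.09499191e+00,  2.76541618e-01,  1.50600919e+00,  3.28491495e-05,
        1.36070834e+00, -1.20996659e-01]), 'qd': array([ 0.00101561,  0.00022223, -0.00303357, -0.00127218,  0.00119425,
       -0.00095532]), 'effort': array([ 2.21013390e-03, -4.17700052e+01, -2.46405762e+01, -1.62996639e-04,
        5.80818829e-03,  4.23008589e-05]), 'position': array([0.19950617, 0.53871159, 0.19401958]), 'ee_rot': array([ 0.69582411,  0.12422906,  0.69619225, -0.12534869]), 'contact_force': array([-0.52304599, -1.16710671,  0.07813314]), 'moment': array([-0.02972717,  0.03361979, -0.01845748]), 'width': 0.08534523085463216}
```

View pics/top0.png

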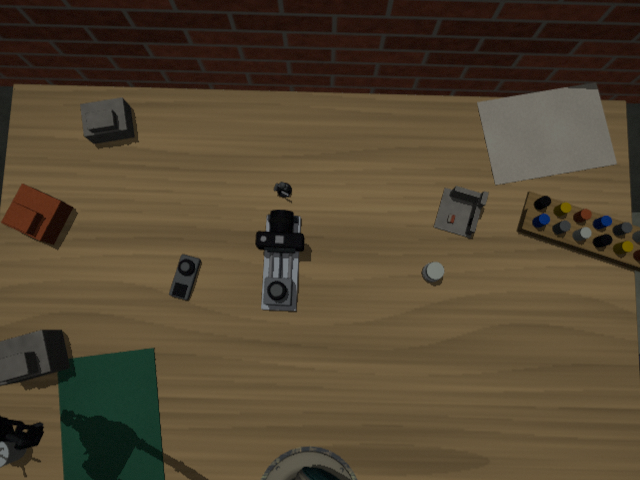

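View pics/scene0.png

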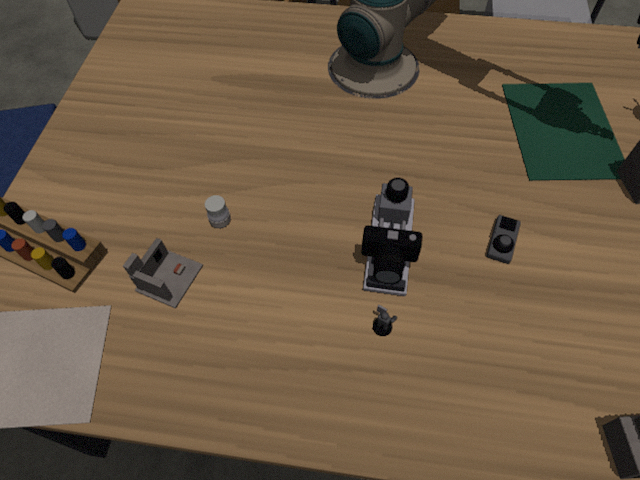

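The top view shows the knob at about (280,290), the camera body at (280,242), the release button at (187,268), the jar at (433,271), the figure at (284,189) and the ruin at (462,212). Next I'll measure them with depth.

```bash
python3 - <<'E'
from h import *
for n,pts in(("top",dict(knob=(280,290),cam=(280,242),btn=(187,268),table=(350,300),jar=(433,271))),("scene",dict(knob=(397,187),btn=(503,242),table=(300,200)))):
    im=dict(np.load(f"{n}0.npz"));P=cloud(im)
    for k,(u,v) in pts.items(): print(n,k,P[v,u].round(4))
    k=P[pts["knob"][1],pts["knob"][0]]
    def blob(c,r,z0,z1):
        m=(np.hypot(P[...,0]-c[0],P[...,1]-c[1])<r)&(P[...,2]>z0)&(P[...,2]<z1)
        q=P[m]; (x,y),rad=cv2.minEnclosingCircle(q[:,:2].astype(np.float32)); return len(q),q.mean(0).round(4),(round(x,4),round(y,4),round(rad,4)),np.median(q[:,2]).round(4)
    print("knob",blob(k,.035,.095,.115))
    b=P[pts["btn"][1],pts["btn"][0]]
    print("btn",blob(b,.03,.033,.05),"collar",blob(b,.03,.025,.05),"box",cv2.minAreaRect(P[(np.hypot(P[...,0]-b[0],P[...,1]-b[1])<.1)&(P[...,2]>.01)&(P[...,2]<.05)][:,:2].astype(np.float32)))
    m=(np.hypot(P[...,0]-k[0],P[...,1]-k[1])<.27)&(P[...,2]>.01)&(P[...,2]<.024)&(abs(P[...,1]-k[1])<.08)
    print("plate",cv2.minAreaRect(P[m][:,:2].astype(np.float32)))
    m=(np.hypot(P[...,0]-k[0],P[...,1]-k[1])<.06)&(P[...,2]>.06)&(P[...,2]<.08)
    print("housing",cv2.minAreaRect(P[m][:,:2].astype(np.float32)))
    m=(np.hypot(P[...,0]-k[0],P[...,1]-k[1])<.2)&(P[...,2]>.096)&(np.hypot(P[...,0]-k[0],P[...,1]-k[1])>.04)
    print("cam",cv2.minAreaRect(P[m][:,:2].astype(np.float32)),P[m][:,2].max())
E
```

```text
top knob [0.4568 0.073  0.1054]
top cam [0.5611 0.0771 0.1033]
top btn [0.5054 0.2911 0.0357]
top table [ 0.4443 -0.082   0.0027]
top jar [ 0.5106 -0.2631  0.0634]
knob (291, array([0.4557, 0.0817, 0.1035]), (0.4563, 0.0819, 0.021), np.float64(0.1036))
btn (91, array([0.5063, 0.2965, 0.0376]), (0.5069, 0.2953, 0.0181), np.float64(0.0372)) collar (210, array([0.5072, 0.2951, 0.0329]), (0.5049, 0.2959, 0.021), np.float64(0.0317)) box ((0.48665112257003784, 0.30144190788269043), (0.048618629574775696, 0.09970025718212128), 75.7459716796875)
plate ((0.5595777034759521, 0.07906319946050644), (0.09136109799146652, 0.2889183759689331), 85.75785827636719)
housing ((0.45595845580101013, 0.08191816508769989), (0.060230981558561325, 0.06006431579589844), 89.4145278930664)
cam ((0.5083403587341309, 0.02863672375679016), (0.26235753297805786, 0.0949179083108902), 41.118221282958984) 1.3808007845951464
scene knob [0.464  0.08   0.1075]
scene btn [0.5142 0.2915 0.0379]
scene table [ 4.398e-01 -1.140e-01 -2.000e-04]
knob (351, array([0.4602, 0.0815, 0.1045]), (0.4567, 0.082, 0.0217), np.float64(0.1052))
btn (119, array([0.5105, 0.2949, 0.0386]), (0.5115, 0.2969, 0.0174), np.float64(0.0395)) collar (292, array([0.5121, 0.2943, 0.0336]), (0.5087, 0.2961, 0.0197), np.float64(0.0319)) box ((0.48748040199279785, 0.30123502016067505), (0.04630769416689873, 0.1026548445224762), 75.89537811279297)
plate ((0.5643521547317505, 0.07983574271202087), (0.07999318093061447, 0.29688358306884766), 88.8742446899414)
housing ((0.4574529230594635, 0.08179688453674316), (0.060327932238578796, 0.06077839434146881), 89.34342956542969)
cam ((0.5923383831977844, 0.07873474806547165), (0.10438583046197891, 0.08586104214191437), 88.51017761230469) 0.1063266252115343
```

```bash
cat >> h.py <<'E'
def plan(target,yaw=None):
    """shift (cm) and turn (tool axes) to world target, tool x down; yaw = world angle of tool y"""
    s=manip.get_state();w,x,y,z=s["ee_rot"];Q=R.from_quat([x,y,z,w]);M=Q.as_matrix()
    cy=np.arctan2(M[1,1],M[0,1])
    if yaw is None: yaw=cy
    X=np.array([0,0,-1.]);Y=np.array([np.cos(yaw),np.sin(yaw),0]);T=np.c_[X,Y,np.cross(X,Y)]
    print("pos",s["position"].round(4),"yaw",cy.round(4),"down",M[:,0].round(4),"q6",s["qpos"][5].round(3),"t",s["clock"])
    print("shift cm",(M.T@(np.array(target)-s["position"])*100).round(2),"dr",(Q.inv()*R.from_matrix(T)).as_rotvec().round(4))
E
python3 - <<'E'
from h import *
s=manip.get_state();w,x,y,z=s["ee_rot"];M=R.from_quat([x,y,z,w]).as_matrix()
plan([.457,.082,.16],np.arctan2(M[1,1],M[0,1])-1.24)
E
```

```text
pos [0.1995 0.5387 0.194 ] yaw 1.216 down [-8.0e-04 -1.5e-03 -1.0e+00] q6 -0.121 t 0.1
shift cm [  3.45 -33.87  40.01] dr [1.24e+00 8.00e-04 1.60e-03]
```

```bash
python3 -m creep '{"delta_pos":[[0.5,-3,3.6],[1,-6.5,7.7],[1.5,-10,11.8],[2,-13.5,16],[2.5,-17,20],[3,-20.5,24.2],[3.4,-24,28.4],[3.4,-27.5,32.5],[3.4,-31,36.6],[3.4,-33.8,40]],"dr":[[0.13,0,0],[0.26,0,0],[0.39,0,0],[0.52,0,0],[0.65,0,0],[0.78,0,0],[0.91,0,0],[1.04,0,0],[1.17,0,0],[1.24,0,0]]}' 1 20; python3 -m creep '{"delta_pos":[[0,0,0],[0,0,0],[0,0,0],[0,0,0]],"dr":[[0,0,0],[0,0,0],[0,0,0],[0,0,0]]}'
python3 - <<'E'
from h import *
im=manip.get_image("wrist");cv2.imwrite("pics/w1.png",im["pixels"])
print(np.ravel(im["tvec"]));P=cloud(im)
m=(np.hypot(P[...,0]-.457,P[...,1]-.082)<.035)&(P[...,2]>.097)&(P[...,2]<.112)
q=P[m];print(len(q),cv2.minEnclosingCircle(q[:,:2].astype(np.float32)),q.mean(0))
plan([.457,.082,.12],0)
E
```

```text
clock: 1.1
position: [0.4438, 0.1058, 0.1607]
ee_rot: [0.493, 0.507, 0.493, -0.507]
contact_force: [1.3, 1.1, 0.2]
width: 0.0854
clock: 1.5
position: [0.4426, 0.1089, 0.1608]
ee_rot: [-0.494, -0.505, -0.495, 0.505]
contact_force: [0.2, 0.8, 0.6]
width: 0.0851
[-0.43826731  0.08034635  0.38871455]
2374 ((0.4549752175807953, 0.08157055824995041), 0.02125633880496025) [0.45466    0.08382447 0.10395334]
pos [0.4427 0.1089 0.1609] yaw -0.0214 down [-3.e-04  3.e-04 -1.e+00] q6 0.109 t 1.55
shift cm [4.09 1.49 2.66] dr [-0.0214 -0.0003  0.0003]
```

View pics/w1.png

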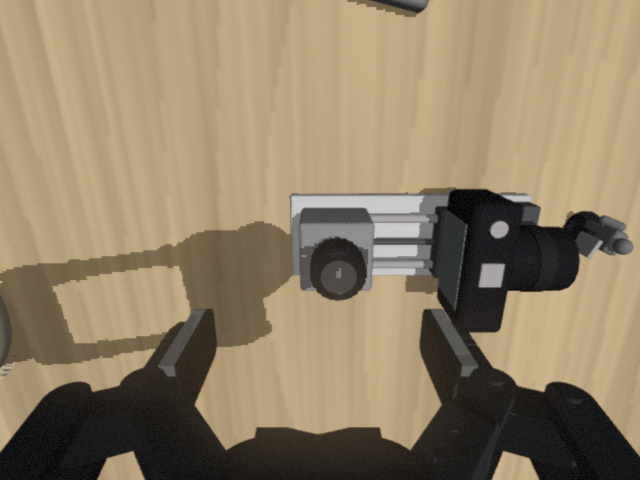

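The wrist view shows the knob at (338,268), on the housing and clear of both fingers. The camera body is well to the right. I'll centre over the knob and go down.

```bash
python3 -m creep '{"delta_pos":[[0,0.7,1.3],[0,1.39,2.65],[1.5,1.39,2.65],[3.5,1.39,2.65],[5.5,1.39,2.65],[7,1.39,2.65],[8,1.39,2.65],[8.4,1.39,2.65],[8.4,1.39,2.65],[8.4,1.39,2.65]],"dr":[[0,0,0],[0,0,0],[0,0,0],[0,0,0],[0,0,0],[0,0,0],[0,0,0],[0,0,0],[0,0,0],[0,0,0]]}' 
python3 - <<'E'
from h import *
plan([.456,.0818,.077]); s=manip.get_state(); print(s["contact_force"],s["moment"])
im=manip.get_image("wrist");cv2.imwrite("pics/w2.png",im["pixels"]);P=cloud(im)
m=(np.hypot(P[...,0]-.457,P[...,1]-.082)<.028)&(P[...,2]>.097)&(P[...,2]<.112)
q=P[m];print(len(q),cv2.minEnclosingCircle(q[:,:2].astype(np.float32)),q.mean(0))
E
```

```text
clock: 2.55
position: [0.4573, 0.0811, 0.0775]
ee_rot: [0.494, 0.506, 0.494, -0.505]
contact_force: [0.1, -0.1, -0.6]
width: 0.0855
pos [0.4573 0.0811 0.0775] yaw -0.0234 down [ 1.4e-03  1.0e-04 -1.0e+00] q6 0.049 t 2.55
shift cm [ 0.05 -0.14 -0.06] dr [ 0.     -0.0002 -0.0014]
[ 0.12987782 -0.0673156  -0.62180945] [-0.05420756 -0.05356343  0.01543032]
5282 ((0.455165296792984, 0.08137907832860947), 0.02134096249938011) [0.45506059 0.0841898  0.1039942 ]
```

View pics/w2.png

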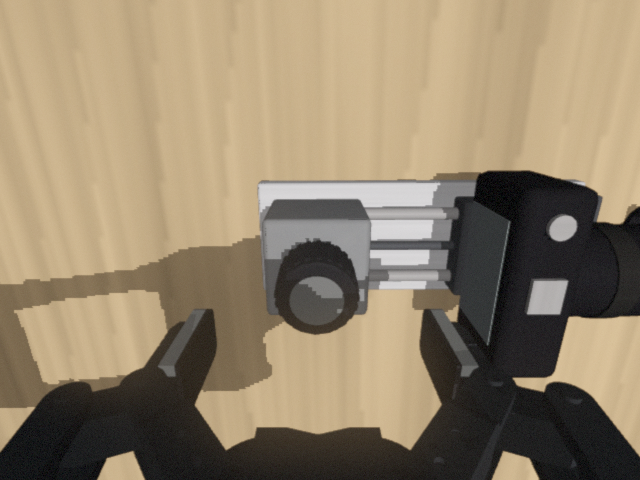

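The knob top centre is at about (317,300) and the fingertips are at u=213 and 421, so it is centred along the jaws. To avoid pushing the rail, I'll close in stages and watch the force.

```bash
python3 -m creep '{"delta_pos":[[0,0,0],[0,0,0],[0,0,0],[0,0,0]],"dr":[[0,0,0],[0,0,0],[0,0,0],[0,0,0]]}' 0.06 20
python3 - <<'E'
from h import *
s=manip.get_state(); print(s["contact_force"],s["moment"],s["width"],s["position"])
im=manip.get_image("wrist");cv2.imwrite("pics/w3.png",cv2.resize(im["pixels"][200:440,160:480],(800,600)))
E
```

```text
clock: 3.0
position: [0.4568, 0.0808, 0.077]
ee_rot: [0.494, 0.506, 0.494, -0.506]
contact_force: [0.4, 0.0, -1.3]
width: 0.0455
[ 0.36435299  0.00570828 -1.33721379] [ 0.00762324 -0.0301612  -0.00714301] 0.04546892998994062 [0.45682041 0.08080567 0.07703909]
```

View pics/w3.png

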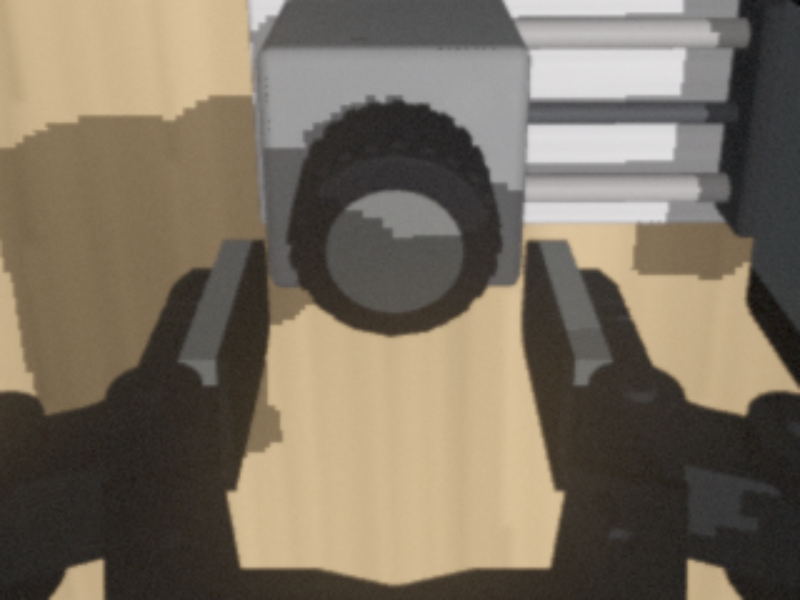

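The crop shows gaps of about 24 px on both sides (finger edges at 266 and 524, knob edges at 290 and 500), so the knob is centred in the jaw direction. Next I'll check the other axis from depth on the pad side faces.

```bash
python3 - <<'E'
from h import *
im=manip.get_image("wrist");P=cloud(im)
for u,v in((258,300),(252,320),(246,338),(378,300),(386,320),(392,338)): print(u,v,np.median(P[v-2:v+3,u-2:u+3].reshape(-1,3),0).round(4))
m=(np.hypot(P[...,0]-.457,P[...,1]-.082)<.0235)&(P[...,2]>.102)&(P[...,2]<.107)
m[:, :275]=0;m[:,362:]=0
q=P[m];print(len(q),cv2.minEnclosingCircle(q[:,:2].astype(np.float32)),q.mean(0),q.min(0),q.max(0))
E
```

```text
258 300 [0.4308 0.0927 0.1239]
252 320 [0.431  0.0929 0.1389]
246 338 [0.431  0.0929 0.1503]
378 300 [0.4804 0.0916 0.1237]
386 320 [0.4809 0.0917 0.1391]
392 338 [0.4811 0.0917 0.1502]
4768 ((0.45473065972328186, 0.08197127282619476), 0.020565947517752647) [0.45499355 0.08299697 0.10445236] [0.43490722 0.06195599 0.10201929] [0.47452361 0.10150339 0.10683727]
```

```bash
python3 - <<'E'
from h import *
im=manip.get_image("scene");P=cloud(im)
cv2.imwrite("pics/s2.png",cv2.resize(im["pixels"][60:300,280:520],(600,600),interpolation=cv2.INTER_CUBIC))
wi=manip.get_image("wrist")
for z in(.077,.085,.1,.12):
  for x,y in((.434,.0918),(.4795,.0918)):
    o=[]
    for c in(wi,im): o.append(cv2.projectPoints(np.array([[x,y,z]]),np.array(c["rvec"],float),np.array(c["tvec"],float),np.array(c["intrinsics"],float),None)[0].ravel().round(0))
    print(z,x,o)
E
```

```text
0.077 0.434 [array([278., 259.]), array([402., 185.])]
0.077 0.4795 [array([363., 257.]), array([401., 204.])]
0.085 0.434 [array([276., 265.]), array([403., 183.])]
0.085 0.4795 [array([365., 263.]), array([401., 201.])]
0.1 0.434 [array([273., 277.]), array([404., 178.])]
0.1 0.4795 [array([368., 275.]), array([402., 197.])]
0.12 0.434 [array([267., 298.]), array([405., 171.])]
0.12 0.4795 [array([375., 296.]), array([404., 190.])]
```

View pics/s2.png

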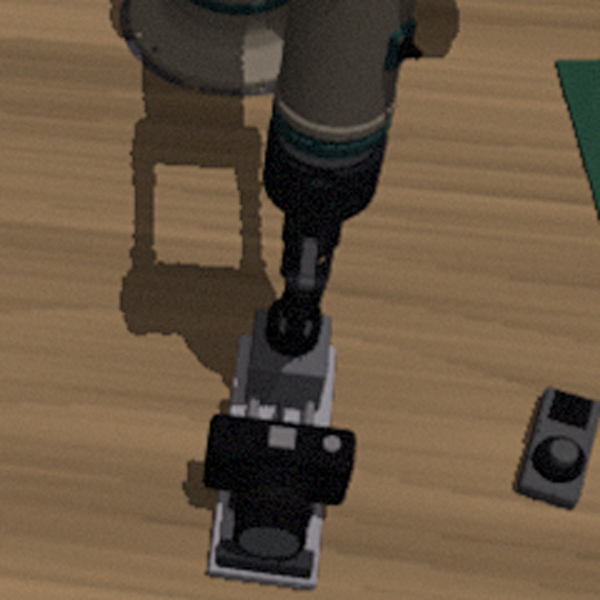

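```bash
python3 - <<'E'
from h import *
im=manip.get_image("scene");P=cloud(im)
for v in range(156,208,3): print(v,[P[v,u].round(3).tolist() for u in(396,402,405)])
print(manip.get_state()["position"])
E
```

```text
156 [[0.479, 0.068, 0.209], [0.493, 0.077, 0.227], [0.493, 0.082, 0.227]]
159 [[0.479, 0.069, 0.202], [0.497, 0.078, 0.223], [0.498, 0.082, 0.225]]
162 [[0.473, 0.07, 0.187], [0.502, 0.078, 0.221], [0.502, 0.083, 0.222]]
165 [[0.482, 0.07, 0.189], [0.507, 0.079, 0.221], [0.506, 0.083, 0.22]]
168 [[0.513, 0.069, 0.219], [0.514, 0.079, 0.221], [0.512, 0.084, 0.219]]
171 [[0.521, 0.07, 0.22], [0.52, 0.079, 0.221], [0.518, 0.084, 0.219]]
174 [[1.057, 0.037, 0.854], [0.52, 0.08, 0.214], [0.521, 0.085, 0.215]]
177 [[0.521, 0.071, 0.205], [0.522, 0.081, 0.208], [0.522, 0.086, 0.209]]
180 [[0.519, 0.072, 0.195], [0.518, 0.082, 0.195], [0.517, 0.087, 0.195]]
183 [[0.509, 0.074, 0.174], [0.507, 0.084, 0.174], [0.516, 0.088, 0.186]]
186 [[0.51, 0.075, 0.168], [0.509, 0.085, 0.169], [0.511, 0.09, 0.172]]
189 [[0.492, 0.077, 0.137], [0.492, 0.087, 0.138], [0.465, 0.095, 0.105]]
192 [[0.493, 0.078, 0.129], [0.486, 0.089, 0.123], [0.47, 0.096, 0.103]]
195 [[0.475, 0.08, 0.098], [0.474, 0.091, 0.097], [0.468, 0.097, 0.091]]
198 [[0.477, 0.081, 0.09], [0.472, 0.092, 0.086], [0.468, 0.098, 0.082]]
201 [[0.475, 0.082, 0.078], [0.47, 0.094, 0.074], [0.467, 0.1, 0.071]]
204 [[0.478, 0.083, 0.073], [0.477, 0.094, 0.074], [0.476, 0.1, 0.074]]
207 [[0.481, 0.084, 0.068], [0.482, 0.095, 0.071], [0.482, 0.1, 0.073]]
[0.4567352  0.08083223 0.07689086]
```

Depth from both cameras puts the fingertips at z≈0.12, above the knob top (0.104), but the state gives the TCP at 0.077. Closing slightly will settle it: the pads will either stop at about 40 mm or go past it.

```bash
python3 -m creep '{"delta_pos":[[0,0,0],[0,0,0]],"dr":[[0,0,0],[0,0,0]]}' -0.02 20;python3 -m creep '{"delta_pos":[[0,0,0],[0,0,0]],"dr":[[0,0,0],[0,0,0]]}' -0.1 20; python3 -m creep '{"delta_pos":[[0,0,0],[0,0,0]],"dr":[[0,0,0],[0,0,0]]}' -0.2 20
```

```text
clock: 3.45
position: [0.4568, 0.0809, 0.0769]
ee_rot: [0.494, 0.506, 0.494, -0.506]
contact_force: [0.6, 0.0, 0.4]
width: 0.0416
clock: 3.65
position: [0.4567, 0.0808, 0.0769]
ee_rot: [0.494, 0.506, 0.494, -0.506]
contact_force: [0.8, -0.3, -0.8]
width: 0.0385
clock: 3.85
position: [0.4568, 0.0809, 0.0769]
ee_rot: [0.494, 0.506, 0.494, -0.506]
contact_force: [-0.5, -0.7, -0.6]
width: 0.0343
```

The pads closed past 40 mm in free air, so the cameras are right and the TCP height in the state is about 40 mm low. I'll reopen and go down in steps, checking force and depth.

```bash
python3 -m creep '{"delta_pos":[[0,0,0],[0,0,0],[0,0,0],[0.6,0,-0.06],[1.2,0,-0.06],[1.8,0,-0.06],[2.4,0,-0.06],[2.5,0,-0.06],[2.5,0,-0.06]],"dr":[[0,0,0],[0,0,0],[0,0,0],[0,0,0],[0,0,0],[0,0,0],[0,0,0],[0,0,0],[0,0,0]]}' 0.2 20
python3 - <<'E'
from h import *
s=manip.get_state(); print(s["contact_force"],s["moment"],s["width"],s["position"])
im=manip.get_image("wrist");P=cloud(im);cv2.imwrite("pics/w4.png",cv2.resize(im["pixels"][200:440,160:480],(800,600)))
for v in(300,310,320):
  r=P[v]; print(v,[(u,r[u].round(4).tolist()) for u in(246,250,254,380,386,390)])
m=(np.hypot(P[...,0]-.457,P[...,1]-.082)<.0235)&(P[...,2]>.102)&(P[...,2]<.107)
q=P[m];print(len(q),cv2.minEnclosingCircle(q[:,:2].astype(np.float32)),q.min(0),q.max(0))
E
```

```text
clock: 4.75
position: [0.4565, 0.0814, 0.0515]
ee_rot: [-0.494, -0.506, -0.494, 0.506]
contact_force: [-0.0, -0.8, 0.8]
width: 0.0512
[-0.03622303 -0.76633476  0.75960352] [0.02577431 0.0304669  0.03180845] 0.051244425723814435 [0.45649626 0.08143265 0.05148792]
300 [(246, [0.4255, 0.0933, 0.0978]), (250, [0.4271, 0.0931, 0.0976]), (254, [0.4288, 0.0931, 0.0976]), (380, [0.481, 0.0922, 0.0981]), (386, [0.4835, 0.0921, 0.098]), (390, [0.4851, 0.0922, 0.0982])]
310 [(246, [0.4271, 0.0936, 0.1064]), (250, [0.4287, 0.0936, 0.1064]), (254, [0.4294, 0.0911, 0.1022]), (380, [0.4807, 0.0889, 0.1005]), (386, [0.482, 0.0923, 0.1063]), (390, [0.4839, 0.0914, 0.1048])]
320 [(246, [0.4284, 0.0934, 0.1132]), (250, [0.4295, 0.0922, 0.1113]), (254, [0.4294, 0.0875, 0.1039]), (380, [0.4806, 0.0853, 0.1022]), (386, [0.4808, 0.0922, 0.1133]), (390, [0.4824, 0.092, 0.1129])]
6269 ((0.45746180415153503, 0.08148844540119171), 0.02309686318039894) [0.43449255 0.06174162 0.10200268] [0.48043104 0.10260976 0.10698912]
```

View pics/w4.png

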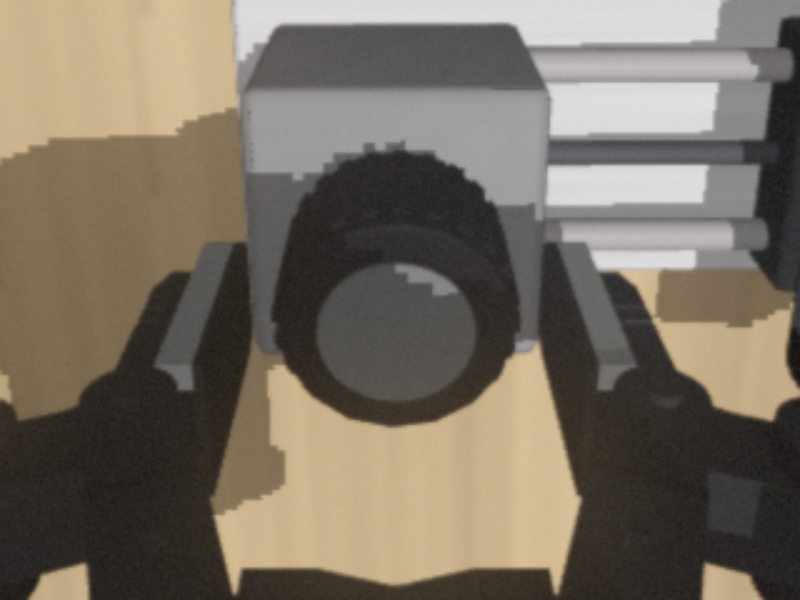

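The knob is midway between the pads, with finger edges at 250 and 541 and knob edges at 277 and 518. The tips are now at z≈0.095, so 14 mm more.

```bash
python3 -m creep '{"delta_pos":[[0.4,0,0],[0.8,0,0],[1.2,0,0],[1.4,0,0],[1.4,0,0]],"dr":[[0,0,0],[0,0,0],[0,0,0],[0,0,0],[0,0,0]]}' 0.1 20; for o in 0; do python3 -m creep '{"delta_pos":[[0,0,0],[0,0,0]],"dr":[[0,0,0],[0,0,0]]}' -0.02 20; python3 -m creep '{"delta_pos":[[0,0,0]],"dr":[[0,0,0]]}' -0.04 20; python3 -m creep '{"delta_pos":[[0,0,0]],"dr":[[0,0,0]]}' -0.06 20;  done; python3 -c "
from h import *
s=manip.get_state(); print(s['contact_force'],s['moment'],s['width'])"
```

```text
clock: 5.3
position: [0.4564, 0.0814, 0.0375]
ee_rot: [-0.494, -0.506, -0.494, 0.506]
contact_force: [1.0, -0.5, 0.4]
width: 0.0469
clock: 5.5
position: [0.457, 0.0815, 0.038]
ee_rot: [0.494, 0.506, 0.494, -0.506]
contact_force: [-0.1, -0.4, 0.1]
width: 0.0417
clock: 5.6
position: [0.4569, 0.0814, 0.038]
ee_rot: [0.494, 0.506, 0.494, -0.506]
contact_force: [-0.7, 0.3, 0.4]
width: 0.041
clock: 5.7
position: [0.4568, 0.0815, 0.038]
ee_rot: [0.494, 0.506, 0.494, -0.506]
contact_force: [-0.4, -0.3, 0.5]
width: 0.0401
[-0.40928739 -0.29269253  0.4586582 ] [0.01994711 0.01133695 0.00028539] 0.04007192070908531
```

```bash
python3 -m creep '{"delta_pos":[[0,0,0],[0,0,0],[0,0,0]],"dr":[[0,0,0],[0,0,0],[0,0,0]]}' -0.2 25; cat > s.py <<'E'
from h import *
s=manip.get_state();w,x,y,z=s["ee_rot"];M=R.from_quat([x,y,z,w]).as_matrix()
print("yaw %.2f q6 %.3f F %s M %s w %.4f pos %s t %.2f"%(np.degrees(np.arctan2(M[1,1],M[0,1])),s["qpos"][5],s["contact_force"].round(1),s["moment"].round(3),s["width"],s["position"].round(4),s["clock"]))
E
python3 s.py
python3 -m creep '{"delta_pos":[[0,0,0]],"dr":[[-0.05,0,0]]}' >/dev/null; python3 s.py
python3 -m creep '{"delta_pos":[[0,0,0]],"dr":[[-0.05,0,0]]}'>/dev/null; python3 s.py
```

```text
clock: 6.0
position: [0.4567, 0.0815, 0.0382]
ee_rot: [0.494, 0.506, 0.494, -0.506]
contact_force: [-1.6, 0.8, 4.4]
width: 0.0395
yaw -1.38 q6 0.050 F [-1.6  0.8  4.4] M [-0.022  0.215 -0.012] w 0.0395 pos [0.4567 0.0815 0.0382] t 6.00
yaw 1.52 q6 -0.000 F [-0.9 -0.4  4.6] M [-0.061  0.303 -0.242] w 0.0393 pos [0.4567 0.0815 0.0381] t 6.10
yaw 4.43 q6 -0.051 F [-1.3 -0.6  4.3] M [-0.009  0.283 -0.14 ] w 0.0394 pos [0.4566 0.0815 0.0381] t 6.20
```

```bash
sed -i '$a import sys\nsys.exit(1 if abs(s["moment"][2])>0.29 else 0)' s.py
t(){ python3 s.py | sed 's/M \[/\n   M [/' | tr -d '\n'; echo; return ${PIPESTATUS[0]}; }
python3 -m creep '{"delta_pos":[[0,0,0]],"dr":[[-0.05,0,0]]}'>/dev/null && t && python3 -m creep '{"delta_pos":[[0,0,0]],"dr":[[-0.05,0,0]]}'>/dev/null && t && python3 -m creep '{"delta_pos":[[0,0,0]],"dr":[[-0.05,0,0]]}'>/dev/null && t && python3 -m creep '{"delta_pos":[[0,0,0]],"dr":[[-0.05,0,0]]}'>/dev/null && t && python3 -m creep '{"delta_pos":[[0,0,0]],"dr":[[-0.05,0,0]]}'>/dev/null && t && python3 -m creep '{"delta_pos":[[0,0,0]],"dr":[[-0.05,0,0]]}'>/dev/null && t && python3 -m creep '{"delta_pos":[[0,0,0]],"dr":[[-0.05,0,0]]}'>/dev/null && t && python3 -m creep '{"delta_pos":[[0,0,0]],"dr":[[-0.05,0,0]]}'>/dev/null && t 
```

```text
yaw 7.31 q6 -0.102 F [-0.9  0.5  5.1]    M [ 0.053  0.26  -0.082] w 0.0391 pos [0.4566 0.0815 0.0381] t 6.30
yaw 10.19 q6 -0.152 F [-2.1 -0.7  4.4]    M [ 0.034  0.221 -0.058] w 0.0392 pos [0.4566 0.0815 0.0381] t 6.40
yaw 13.06 q6 -0.202 F [-2.1 -0.3  4.6]    M [0.025 0.21  0.068] w 0.0391 pos [0.4566 0.0815 0.0381] t 6.50
yaw 15.94 q6 -0.252 F [-2.2  0.5  4.4]    M [0.029 0.207 0.07 ] w 0.0389 pos [0.4565 0.0814 0.0381] t 6.60
yaw 18.82 q6 -0.302 F [-3.  -0.1  3.6]    M [0.065 0.122 0.168] w 0.0392 pos [0.4566 0.0814 0.0381] t 6.70
yaw 21.68 q6 -0.352 F [-1.8 -0.5  4.7]    M [-0.003  0.276 -0.066] w 0.0392 pos [0.4565 0.0814 0.0381] t 6.80
yaw 24.49 q6 -0.401 F [-1.3 -0.8  4.2]    M [-0.149  0.397 -0.26 ] w 0.0393 pos [0.4565 0.0814 0.0381] t 6.90
yaw 27.35 q6 -0.451 F [-1.7 -0.7  4.4]    M [-0.069  0.309 -0.2  ] w 0.0391 pos [0.4564 0.0814 0.0381] t 7.00
```

```bash

m(){ python3 s.py; }
python3 -m creep '{"delta_pos":[[0,0,0],[0,0,0]],"dr":[[-0.05,0,0],[-0.1,0,0]]}'>/dev/null && m && python3 -m creep '{"delta_pos":[[0,0,0],[0,0,0]],"dr":[[-0.05,0,0],[-0.1,0,0]]}'>/dev/null && m && python3 -m creep '{"delta_pos":[[0,0,0]],"dr":[[-0.05,0,0]]}'>/dev/null && m && python3 -m creep '{"delta_pos":[[0,0,0]],"dr":[[-0.05,0,0]]}'>/dev/null && m && python3 -m creep '{"delta_pos":[[0,0,0]],"dr":[[-0.04,0,0]]}'>/dev/null && m && python3 -m creep '{"delta_pos":[[0,0,0]],"dr":[[-0.04,0,0]]}'>/dev/null && m && python3 -m creep '{"delta_pos":[[0,0,0]],"dr":[[-0.04,0,0]]}'>/dev/null && m 
```

```text
yaw 33.11 q6 -0.552 F [-1.9 -0.4  4.1] M [-0.057  0.264 -0.069] w 0.0396 pos [0.4564 0.0814 0.0381] t 7.20
yaw 38.86 q6 -0.652 F [-2.  -0.7  4.6] M [-0.008  0.23   0.045] w 0.0394 pos [0.4564 0.0814 0.0381] t 7.40
yaw 41.74 q6 -0.702 F [-2.9 -0.3  4.4] M [0.004 0.168 0.15 ] w 0.0395 pos [0.4564 0.0814 0.0381] t 7.50
yaw 44.62 q6 -0.752 F [-2.4 -1.5  4.8] M [0.002 0.253 0.077] w 0.0392 pos [0.4563 0.0814 0.0381] t 7.60
yaw 46.86 q6 -0.791 F [-2.  -0.7  5.5] M [-0.119  0.305 -0.169] w 0.0394 pos [0.4563 0.0813 0.0381] t 7.70
yaw 49.03 q6 -0.830 F [-3.5  0.6  4.4] M [ 0.095  0.772 -0.581] w 0.0397 pos [0.456  0.0815 0.0381] t 7.80
```

Stop found: Mz is −0.58 at yaw 49°, just past the second notch at about 45.3°. The pitch is about 23.3°, so the sixth notch should be near yaw −94.5°. I'll back off and count clockwise.

```bash

m(){ python3 s.py; true; }
python3 -m creep '{"delta_pos":[[0,0,0],[0,0,0]],"dr":[[0.04,0,0],[0.07,0,0]]}'>/dev/null && m; python3 -m creep '{"delta_pos":[[0,0,0]],"dr":[[0.05,0,0]]}'>/dev/null ; m ; python3 -m creep '{"delta_pos":[[0,0,0],[0,0,0],[0,0,0]],"dr":[[0.05,0,0],[0.1,0,0],[0.15,0,0]]}'>/dev/null ; m;  python3 -m creep '{"delta_pos":[[0,0,0],[0,0,0]],"dr":[[0.05,0,0],[0.1,0,0]]}'>/dev/null ; m; python3 -m creep '{"delta_pos":[[0,0,0]],"dr":[[0.05,0,0]]}'>/dev/null ; m; python3 -m creep '{"delta_pos":[[0,0,0]],"dr":[[0.05,0,0]]}'>/dev/null ; m; python3 -m creep '{"delta_pos":[[0,0,0]],"dr":[[0.05,0,0]]}'>/dev/null ; m;python3 -m creep '{"delta_pos":[[0,0,0]],"dr":[[0.05,0,0]]}'>/dev/null ; m
```

```text
yaw 44.99 q6 -0.759 F [-2.4  1.   4.2] M [0.242 0.306 0.228] w 0.0392 pos [0.456  0.0816 0.0381] t 8.00
yaw 42.10 q6 -0.709 F [-3.   0.7  5.6] M [0.201 0.279 0.163] w 0.0394 pos [0.456  0.0816 0.0381] t 8.10
yaw 33.45 q6 -0.558 F [-2.4  1.2  4.8] M [ 0.175  0.367 -0.062] w 0.0395 pos [0.4561 0.0817 0.0381] t 8.40
yaw 27.68 q6 -0.457 F [-1.9  1.2  4.4] M [ 0.092  0.452 -0.184] w 0.0392 pos [0.4562 0.0818 0.0381] t 8.60
yaw 24.82 q6 -0.407 F [-1.8  1.   4.5] M [ 0.214  0.355 -0.049] w 0.0390 pos [0.4563 0.0818 0.0381] t 8.70
yaw 22.01 q6 -0.358 F [-2.5  1.3  4.9] M [0.304 0.168 0.231] w 0.0393 pos [0.4564 0.0818 0.0381] t 8.80
yaw 19.16 q6 -0.308 F [-1.6  1.2  4.6] M [0.241 0.264 0.209] w 0.0391 pos [0.4564 0.0818 0.0381] t 8.90
yaw 16.28 q6 -0.258 F [-2.2  0.4  4.7] M [0.236 0.345 0.136] w 0.0396 pos [0.4564 0.0818 0.0381] t 9.00
```

```bash

m(){ python3 s.py; true; }
python3 -m creep '{"delta_pos":[[0,0,0],[0,0,0],[0,0,0]],"dr":[[0.05,0,0],[0.1,0,0],[0.15,0,0]]}'>/dev/null; m; python3 -m creep '{"delta_pos":[[0,0,0]],"dr":[[0.05,0,0]]}'>/dev/null ; m;  python3 -m creep '{"delta_pos":[[0,0,0]],"dr":[[0.05,0,0]]}'>/dev/null ; m; python3 -m creep '{"delta_pos":[[0,0,0]],"dr":[[0.05,0,0]]}'>/dev/null ; m; python3 -m creep '{"delta_pos":[[0,0,0],[0,0,0],[0,0,0],[0,0,0]],"dr":[[0.05,0,0],[0.1,0,0],[0.15,0,0],[0.2,0,0]]}'>/dev/null ; m; python3 -m creep '{"delta_pos":[[0,0,0]],"dr":[[0.05,0,0]]}'>/dev/null ; m; python3 -m creep '{"delta_pos":[[0,0,0]],"dr":[[0.05,0,0]]}'>/dev/null ; m;  python3 -m creep '{"delta_pos":[[0,0,0]],"dr":[[0.05,0,0]]}'>/dev/null ; m; python3 -m creep '{"delta_pos":[[0,0,0]],"dr":[[0.05,0,0]]}'>/dev/null ; m
```

```text
yaw 7.64 q6 -0.108 F [-1.3  1.5  4.5] M [ 0.18   0.358 -0.073] w 0.0394 pos [0.4566 0.0818 0.0381] t 9.30
yaw 4.76 q6 -0.057 F [-1.7  1.   3.9] M [ 0.179  0.344 -0.093] w 0.0395 pos [0.4566 0.0818 0.0381] t 9.40
yaw 1.88 q6 -0.007 F [-0.7  1.2  3.6] M [ 0.168  0.283 -0.114] w 0.0393 pos [0.4566 0.0819 0.0381] t 9.50
yaw -0.94 q6 0.042 F [-1.4  1.1  4.5] M [0.295 0.188 0.146] w 0.0393 pos [0.4567 0.0819 0.0381] t 9.60
yaw -12.39 q6 0.242 F [-0.8  1.4  3.6] M [0.226 0.229 0.018] w 0.0391 pos [0.4569 0.0819 0.0381] t 10.00
yaw -15.27 q6 0.292 F [-1.9  1.6  4. ] M [0.169 0.247 0.02 ] w 0.0393 pos [0.4569 0.0818 0.0381] t 10.10
yaw -18.15 q6 0.343 F [-0.1  1.4  3.2] M [ 0.211  0.283 -0.091] w 0.0390 pos [0.457  0.0818 0.0381] t 10.20
yaw -21.03 q6 0.393 F [-0.9  0.6  3.1] M [ 0.239  0.292 -0.135] w 0.0391 pos [0.457  0.0819 0.0381] t 10.30
yaw -23.88 q6 0.443 F [-1.2  1.2  2.6] M [0.232 0.238 0.047] w 0.0395 pos [0.4571 0.0818 0.0381] t 10.40
```

```bash

m(){ python3 s.py; true; }
python3 -m creep '{"delta_pos":[[0,0,0],[0,0,0],[0,0,0],[0,0,0],[0,0,0]],"dr":[[0.05,0,0],[0.1,0,0],[0.15,0,0],[0.2,0,0],[0.25,0,0]]}'>/dev/null; m; python3 -m creep '{"delta_pos":[[0,0,0],[0,0,0]],"dr":[[0.05,0,0],[0.1,0,0]]}'>/dev/null ; m;  python3 -m creep '{"delta_pos":[[0,0,0]],"dr":[[0.05,0,0]]}'>/dev/null ; m; python3 -m creep '{"delta_pos":[[0,0,0]],"dr":[[0.05,0,0]]}'>/dev/null ; m; python3 -m creep '{"delta_pos":[[0,0,0],[0,0,0],[0,0,0],[0,0,0]],"dr":[[0.05,0,0],[0.1,0,0],[0.15,0,0],[0.2,0,0]]}'>/dev/null ; m; python3 -m creep '{"delta_pos":[[0,0,0],[0,0,0]],"dr":[[0.05,0,0],[0.1,0,0]]}'>/dev/null ; m; python3 -m creep '{"delta_pos":[[0,0,0]],"dr":[[0.05,0,0]]}'>/dev/null ; m;  python3 -m creep '{"delta_pos":[[0,0,0]],"dr":[[0.05,0,0]]}'>/dev/null ; m; python3 -m creep '{"delta_pos":[[0,0,0]],"dr":[[0.05,0,0]]}'>/dev/null ; m
```

```text
yaw -38.18 q6 0.692 F [-0.7  0.2  3. ] M [0.195 0.188 0.005] w 0.0394 pos [0.4572 0.0817 0.0381] t 10.90
yaw -43.94 q6 0.793 F [0.  0.9 3. ] M [ 0.109  0.195 -0.138] w 0.0392 pos [0.4573 0.0817 0.0381] t 11.10
yaw -46.81 q6 0.843 F [ 0.7 -0.3  3.7] M [ 0.106  0.16  -0.071] w 0.0396 pos [0.4574 0.0816 0.0381] t 11.20
yaw -49.62 q6 0.892 F [0.6 0.  3.2] M [0.113 0.037 0.227] w 0.0390 pos [0.4574 0.0816 0.0381] t 11.30
yaw -61.08 q6 1.092 F [ 0.4 -0.5  3.2] M [ 0.116  0.096 -0.013] w 0.0391 pos [0.4575 0.0814 0.0381] t 11.70
yaw -66.84 q6 1.193 F [ 0.6 -1.8  2.8] M [ 0.068  0.109 -0.126] w 0.0394 pos [0.4576 0.0814 0.0381] t 11.90
yaw -69.71 q6 1.243 F [-1.  -0.6  2. ] M [ 0.039  0.084 -0.135] w 0.0395 pos [0.4576 0.0814 0.0381] t 12.00
yaw -72.55 q6 1.292 F [ 0.8 -0.3  3.5] M [0.081 0.003 0.146] w 0.0398 pos [0.4576 0.0813 0.0381] t 12.10
yaw -75.36 q6 1.342 F [-0.2 -0.7  2.1] M [0.078 0.024 0.292] w 0.0395 pos [0.4576 0.0812 0.0381] t 12.20
```

Notches 1 to 5 were at 24.3°, 0.4°, −23.4°, −47.5° and −71.1°, so the sixth is at about −95°. I'll approach it finely.

```bash

m(){ python3 s.py; true; }
python3 -m creep '{"delta_pos":[[0,0,0],[0,0,0],[0,0,0],[0,0,0],[0,0,0]],"dr":[[0.05,0,0],[0.1,0,0],[0.15,0,0],[0.2,0,0],[0.22,0,0]]}'>/dev/null; m; python3 -m creep '{"delta_pos":[[0,0,0]],"dr":[[0.05,0,0]]}'>/dev/null ; m;  python3 -m creep '{"delta_pos":[[0,0,0]],"dr":[[0.03,0,0]]}'>/dev/null ; m; python3 -m creep '{"delta_pos":[[0,0,0],[0,0,0]],"dr":[[0.03,0,0],[0.03,0,0]]}'>/dev/null ; m
```

```text
yaw -87.95 q6 1.561 F [ 0.7 -1.8  3.3] M [-0.115 -0.077 -0.066] w 0.0392 pos [0.4577 0.0811 0.0381] t 12.70
yaw -90.83 q6 1.612 F [ 0.9 -2.7  2.1] M [-0.193 -0.051 -0.131] w 0.0394 pos [0.4577 0.081  0.0381] t 12.80
yaw -92.56 q6 1.642 F [ 0.7 -2.2  2.9] M [-0.174 -0.074 -0.188] w 0.0393 pos [0.4577 0.081  0.0381] t 12.90
yaw -94.19 q6 1.670 F [ 0.9 -3.9  2.6] M [-0.364 -0.097 -0.224] w 0.0393 pos [0.4577 0.081  0.0381] t 13.10
```

```bash

m(){ python3 s.py; true; }
python3 -m creep '{"delta_pos":[[0,0,0],[0,0,0]],"dr":[[0.015,0,0],[0.015,0,0]]}'>/dev/null ; m; python3 -m creep '{"delta_pos":[[0,0,0],[0,0,0]],"dr":[[0.01,0,0],[0.01,0,0]]}'>/dev/null ; m;python3 -m creep '{"delta_pos":[[0,0,0]],"dr":[[0,0,0]]}'>/dev/null ; m
```

```text
yaw -95.03 q6 1.685 F [ 1.5 -3.5  2.1] M [-0.586 -0.242 -0.133] w 0.0391 pos [0.4577 0.081  0.0382] t 13.30
yaw -95.61 q6 1.695 F [ 3.2 -4.4  1.8] M [-0.652 -0.32  -0.122] w 0.0394 pos [0.4577 0.081  0.0381] t 13.50
yaw -95.61 q6 1.695 F [ 2.6 -4.6  2.2] M [-0.66  -0.258 -0.086] w 0.0393 pos [0.4576 0.081  0.0381] t 13.60
```

The sixth notch is reached: net torque is near zero and the knob is being drawn in, with no push past it. Lateral force is only about 5 N. I'll release in stages and check.

```bash

python3 -m creep '{"delta_pos":[[0,0,0],[0,0,0],[0,0,0]],"dr":[[0,0,0],[0,0,0],[0,0,0]]}' 0.3 >/dev/null; python3 s.py;  python3 -m creep '{"delta_pos":[[-1,0,0],[-3,0,0],[-6,0,0],[-10,0,0],[-12,0,0],[-12,0,0],[-12,0,0],[-12,0,0]],"dr":[[0,0,0],[0,0,0],[0,0,0],[0,0,0],[0,0,0],[0,0,0],[0,0,0],[0,0,0]]}' >/dev/null; python3 s.py
python3 - <<'E'
from h import *
im=manip.get_image("wrist"); cv2.imwrite("pics/w5.png",im["pixels"])
P0=cloud(dict(np.load("scene0.npz")));im=manip.get_image("scene");P=cloud(im)
def st(P):
    m=(np.hypot(P[...,0]-.457,P[...,1]-.082)<.06)&(P[...,2]>.06)&(P[...,2]<.08)
    h=cv2.minAreaRect(P[m][:,:2].astype(np.float32))
    c=(abs(P[...,0]-.58)<.1)&(abs(P[...,1]-.08)<.07)&(P[...,2]>.096)&(P[...,2]<.11)&(P[...,0]>.5)
    f=(abs(P[...,0]-.62)<.1)&(abs(P[...,1]-.08)<.07)&(P[...,2]>.028)&(P[...,2]<.045)
    return h,P[c].mean(0),cv2.minAreaRect(P[f][:,:2].astype(np.float32))
print(st(P0));print(st(P))
a=np.load("scene0.npz")["pixels"];
g=lambda i:cv2.cvtColor(i,cv2.COLOR_BGR2GRAY).astype(np.float32)
r=(slice(205,300),slice(360,425)); print("shift px",cv2.phaseCorrelate(g(a)[r],g(im["pixels"])[r],cv2.createHanningWindow((65,95),cv2.CV_32F)))
r=(slice(268,296),slice(360,412)); print("front plate",cv2.phaseCorrelate(g(a)[r],g(im["pixels"])[r],cv2.createHanningWindow((52,28),cv2.CV_32F)))
plan([.507,.296,.15],0)
E
```

```text
yaw -95.63 q6 1.695 F [-0.  -0.1  0.1] M [ 0.041 -0.002  0.001] w 0.0557 pos [0.4558 0.082  0.0375] t 13.90
yaw -95.62 q6 1.695 F [ 0.5 -0.5 -0.4] M [ 0.019 -0.037 -0.089] w 0.0553 pos [0.4556 0.0815 0.1569] t 14.70
(((0.4574529230594635, 0.08179688453674316), (0.060327932238578796, 0.06077839434146881), 89.34342956542969), array([0.57592138, 0.07937478, 0.10032101]), ((0.645954430103302, 0.07761691510677338), (0.06951737403869629, 0.12793055176734924), 87.346435546875))
(((0.4574446678161621, 0.08176609873771667), (0.05982740595936775, 0.06109343469142914), 88.82185363769531), array([0.57700773, 0.07941462, 0.10031197]), ((0.6457915306091309, 0.07380816340446472), (0.13120821118354797, 0.07912124693393707), 2.491541862487793))
shift px ((0.029714675338453844, 0.5115644525474465), 1.0380435161016606)
front plate ((-0.08052551782024864, 0.10786018121173235), 1.0161535557405448)
pos [0.4557 0.0814 0.1567] yaw -1.669 down [-2.9e-03  1.0e-04 -1.0e+00] q6 1.695 t 14.8
shift cm [  0.65 -21.86  -3.  ] dr [-1.669   0.0024  0.0023]
```

The rail hasn't moved: the housing centre is within 0.1 mm. The camera advanced about 1.1 mm, and 4 net clicks from the start notch should give 1.2 mm. Next is the remote release, with fingers shut.

```bash

python3 -m creep '{"delta_pos":[[0,-4,-0.6],[0,-8,-1.1],[0,-12,-1.6],[0,-16,-2.2],[0,-20,-2.8],[0,-21.9,-3],[2,-21.9,-3],[4,-21.9,-3],[4,-21.9,-3],[4,-21.9,-3]],"dr":[[0,0,0],[0,0,0],[0,0,0],[0,0,0],[0,0,0],[0,0,0],[0,0,0],[0,0,0],[0,0,0],[0,0,0]]}' -1 20 >/dev/null; python3 s.py
python3 - <<'E'
from h import *
im=manip.get_image("wrist"); cv2.imwrite("pics/w6.png",im["pixels"]);P=cloud(im)
for z0,z1 in((.033,.05),(.026,.034)):
  m=(np.hypot(P[...,0]-.508,P[...,1]-.296)<.03)&(P[...,2]>z0)&(P[...,2]<z1);q=P[m]
  print(len(q),cv2.minEnclosingCircle(q[:,:2].astype(np.float32)),q.mean(0),np.percentile(q[:,2],95))
m=(P[...,2]>.06);m&=(np.hypot(P[...,0]-.508,P[...,1]-.296)<.03);q=P[m];print("tip",len(q),q.min(0),q.max(0),q[q[:,2]<q[:,2].min()+.01].mean(0))
im=manip.get_image("scene");P=cloud(im);P0=cloud(dict(np.load("scene0.npz")))
for p in(P0,P):
    c=(abs(p[...,0]-.58)<.1)&(abs(p[...,1]-.08)<.07)&(p[...,2]>.096)&(p[...,2]<.11)&(p[...,0]>.5); print(p[c].mean(0))
a=np.load("top0.npz")["pixels"];b=manip.get_image("top")["pixels"]
g=lambda i:cv2.cvtColor(i,cv2.COLOR_BGR2GRAY).astype(np.float32)
cv2.imwrite("pics/t2.png",b)
for nm,r in(("cam",(slice(208,254),slice(252,308))),("hous",(slice(276,312),slice(258,302)))):
  h=(r[1].stop-r[1].start,r[0].stop-r[0].start);print(nm,cv2.phaseCorrelate(g(a)[r],g(b)[r],cv2.createHanningWindow(h,cv2.CV_32F)))
E
```

```text
yaw -95.65 q6 2.079 F [ 0.  -0.2  0.3] M [-0.035  0.006  0.041] w 0.0001 pos [0.5076 0.2958 0.1174] t 15.80
631 ((0.5074290633201599, 0.29574137926101685), 0.010954093188047409) [0.50838399 0.2957517  0.03866385] 0.040132011966427024
1142 ((0.5073208212852478, 0.29590874910354614), 0.019055640324950218) [0.50968856 0.29565797 0.03005046] 0.031328311600028226
tip 28358 [0.49221727 0.26633505 0.15695727] [0.52880478 0.32593234 0.2484898 ] [0.51554282 0.29537977 0.1630791 ]
[0.57592138 0.07937478 0.10032101]
[0.577514   0.07940815 0.10024424]
cam ((0.054304534710773567, -0.6066885836527156), 1.024486929178238)
hous ((0.5713135835671288, -0.11629502837413597), 0.9719070269737715)
```

View pics/w6.png

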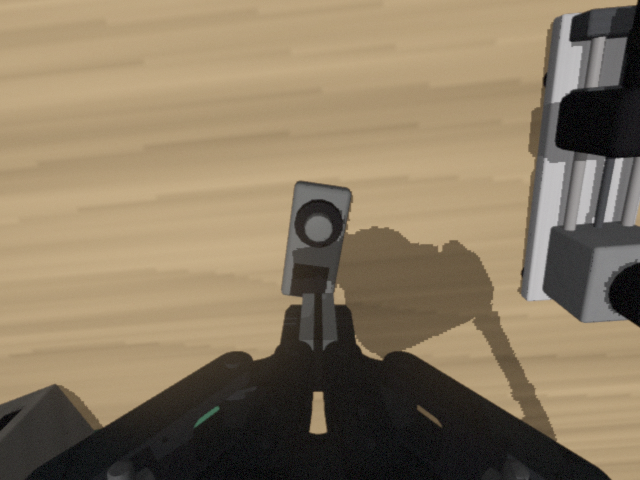

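The wrist view shows the button at (319,229), in line with the shut tips. The top-view correlation gives the camera about 1.24 mm forward, which is 4 net clicks as expected. Now I'll go down to the button.

```bash

python3 -m creep '{"delta_pos":[[2,0,0],[5,0,0],[8,0,0],[10,0,0],[11,0,0],[11.2,0,0],[11.2,0,0]],"dr":[[0,0,0],[0,0,0],[0,0,0],[0,0,0],[0,0,0],[0,0,0],[0,0,0]]}' -1 20 >/dev/null; python3 s.py
python3 -m creep '{"delta_pos":[[0.3,0,0],[0.6,0,0],[0.6,0,0]],"dr":[[0,0,0],[0,0,0],[0,0,0]]}'>/dev/null; python3 s.py; python3 -m creep '{"delta_pos":[[0.2,0,0],[0.2,0,0]],"dr":[[0,0,0],[0,0,0]]}'>/dev/null; python3 s.py
```

```text
yaw -95.64 q6 2.079 F [0.1 0.5 0. ] M [-0.003 -0.039 -0.025] w -0.0000 pos [0.509  0.2967 0.0068] t 16.65
yaw -95.63 q6 2.079 F [ 0.3 -0.2  2.8] M [ 0.119 -0.116 -0.014] w 0.0000 pos [0.5092 0.2969 0.0007] t 16.95
yaw -95.63 q6 2.079 F [ 0.7 -0.2  4.6] M [ 0.14  -0.295 -0.032] w 0.0000 pos [ 0.5092  0.2969 -0.0015] t 17.15
```

Contact is made and the spring is at 2.8 to 4.6 N. I'll keep going to the hard bottom.

```bash

for i in 1; do python3 -m creep '{"delta_pos":[[0.15,0,0],[0.15,0,0]],"dr":[[0,0,0],[0,0,0]]}'>/dev/null; python3 s.py; python3 -m creep '{"delta_pos":[[0.1,0,0],[0.1,0,0]],"dr":[[0,0,0],[0,0,0]]}'>/dev/null; python3 s.py; python3 -m creep '{"delta_pos":[[0.1,0,0],[0.1,0,0]],"dr":[[0,0,0],[0,0,0]]}'>/dev/null; python3 s.py; done
```

```text
yaw -95.63 q6 2.079 F [1.3 0.6 6.4] M [ 0.009 -0.148 -0.034] w -0.0002 pos [ 0.5091  0.2969 -0.0025] t 17.35
yaw -95.62 q6 2.079 F [-0.3 -0.6 12.4] M [-0.057  0.148  0.009] w 0.0000 pos [ 0.5092  0.2969 -0.0026] t 17.55
yaw -95.62 q6 2.079 F [-1.5 -0.4 18.7] M [-0.148  0.353  0.001] w 0.0005 pos [ 0.5093  0.2969 -0.0027] t 17.75
```

Force now climbs with no further travel (18.7 N at z=−0.0027), so the button is fully down. I'll lift off and check everything.

```bash

python3 -m creep '{"delta_pos":[[-0.5,0,0],[-1.5,0,0],[-4,0,0],[-8,0,0],[-12,0,0],[-15,0,0],[-15,0,0],[-15,0,0]],"dr":[[0,0,0],[0,0,0],[0,0,0],[0,0,0],[0,0,0],[0,0,0],[0,0,0],[0,0,0]]}' >/dev/null; python3 s.py
python3 - <<'E'
from h import *
P=cloud(manip.get_image("wrist"))
m=(np.hypot(P[...,0]-.5074,P[...,1]-.2957)<.007)&(P[...,2]<.06);print("button z",np.median(P[m][:,2]),m.sum())
a=np.load("top0.npz")["pixels"];b=manip.get_image("top")["pixels"];cv2.imwrite("pics/t3.png",b)
g=lambda i:cv2.cvtColor(i,cv2.COLOR_BGR2GRAY).astype(np.float32)
for nm,r in(("cam",(slice(208,254),slice(252,308))),("jar",(slice(255,290),slice(415,450))),("ruin",(slice(180,242),slice(430,492))),("fig",(slice(176,204),slice(270,298)))):
  h=(r[1].stop-r[1].start,r[0].stop-r[0].start);print(nm,cv2.phaseCorrelate(g(a)[r],g(b)[r],cv2.createHanningWindow(h,cv2.CV_32F)))
P0=cloud(dict(np.load("scene0.npz")));P=cloud(manip.get_image("scene"))
for p in(P0,P):
    m=(np.hypot(p[...,0]-.457,p[...,1]-.082)<.06)&(p[...,2]>.06)&(p[...,2]<.08); print(cv2.minAreaRect(p[m][:,:2].astype(np.float32)))
E
```

```text
yaw -95.62 q6 2.079 F [-0.3 -0.1 -0.3] M [-0.048  0.068 -0.033] w -0.0006 pos [0.5074 0.2962 0.1445] t 18.55
button z 0.03921186353788175 216
cam ((0.031120726399205267, -0.6327610599682281), 1.01382112370597)
jar ((0.018083272662998695, 0.030107946280988784), 0.9956751059234878)
ruin ((-0.03442561829344015, -0.015673312433911235), 0.9643717638682574)
fig ((-0.025362392449508775, -0.10366003507400556), 1.0040086380640665)
((0.4574529230594635, 0.08179688453674316), (0.060327932238578796, 0.06077839434146881), 89.34342956542969)
((0.4579862356185913, 0.08172447979450226), (0.06003044545650482, 0.06083020940423012), 89.13990783691406)
```

View pics/t3.png

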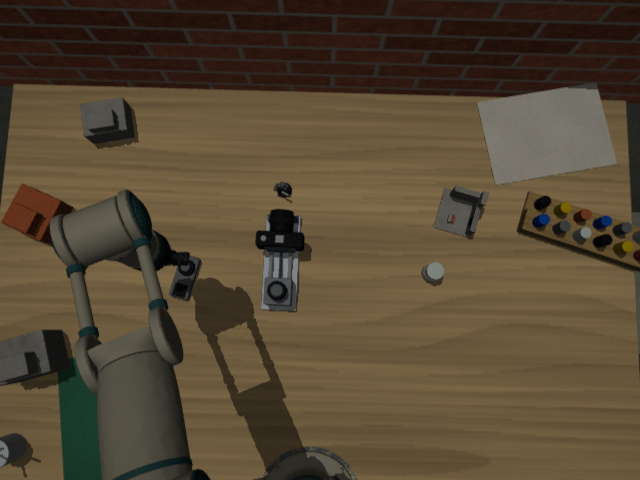

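The top view shows everything in place: rail at (282,262), figure (284,189), jar (433,271) and ruin (462,212), with the arm clear of all of them. The button is back up at z=0.039.

```bash
python3 -c "
from rig import manip
print(manip.sign_off())"
```

```text
the job is handed in; nothing more can be done
None
```

The knob is set six clicks clockwise of its stop, the release button was pressed and came back up, and I handed the job in at about 19 s.

- **Stop:** I wound the knob anticlockwise two notches until it met the stop. The torque there reached 0.58 N m, against about 0.25 N m for a normal click and about 0.8 N m for the rail to swivel.
- **Six clicks:** I counted the clicks clockwise by torque, about 24° each. I let go with the knob still being drawn slightly into the sixth notch, so it did not go past it. Side force at the knob stayed at about 5 N or less.
- **Button:** I pressed until force rose to 18.7 N with no further travel. After I lifted off, the button top was back at 39 mm.
- **Last checks:** The camera moved about 1.25 mm forward in the top view; four net clicks should give 1.2 mm. An earlier, noisier depth estimate from the scene camera gave 1.1 to 1.6 mm. The rail housing's measured position and angle changed by about 0.5 mm and 0.2°, within measurement noise. The jar, ruin and figure showed no movement.
- **Disagreements:**
  - The reported tool height was about 40 mm lower than the fingertips seen in the cameras. I worked from the images and contact force instead.
  - One top-view correlation showed a 0.6 px shift at the housing. I think this is the knob's own turning or a changed shadow, because the depth measurement showed no such shift.

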